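# Find the wheel hub's blind hole on the axle stub and hold it hole-up for glue

## Robot

A 6-joint arm with a two-finger parallel gripper is mounted at the origin on the work surface. World frame = base frame: x ahead of the robot, y to its left, z up, the work surface at z = 0. Lengths are in m, angles in rad, forces in N, time in s.
With the tool pointing down it reaches from about 0.3 to 0.775 m from the base axis. Payload 14.6 kg.
Tool frame: the origin (TCP) lies between the finger pads; the fingertips stand 14 mm ahead of it and the grasp point (between the pads) lies 5 mm behind it; z points along the fingers, y is the line along which they close (so a half turn about z gives the same grasp; the last joint's range is limited). The gripper opens to 94 mm and grips with 3 to 60 N. Pads are 16 mm wide; open, the fingers measure 119 mm over their backs; the gripper's body (75 mm by 177 mm) begins 78 mm behind the grasp point.
Start: joints at [-1.411, 0.3, 1.521, -0, 1.321, -0.067], TCP at [0.124, -0.536, 0.219] pointing down, gripper open.
Joint ranges: [-3.03, 3.03], [-0.79, 2.21], [0.23, 2.52], [-1.04, 4.18], [0, 3.07], [-2.55, 2.55]. Speed limits (rad/s): [2.22, 2.22, 2.57, 3.14, 3.14, 3.14].

## Interface

Orientations are given as [roll, pitch, yaw] about the fixed x, y, z axes, in that order (R = Rz(yaw) Ry(pitch) Rx(roll)).
In Python, from station import ctrl gives the robot as it stands. The module is installed in compiled form; this text tells all that it offers.
- The arm moves only by the tool move_arm, never from a script. Its argument "targets" is a list of rows, each a list of 7 numbers: the opening, from -1 (shut) to 1 (fully open), then the shift along the tool's x, y, z in units of 50 mm (1.0 is 50 mm), then the turn, a rotation vector about the tool's x, y, z in rad. A call has 1 to 12 rows; each row is the pose to reach, as a shift and turn from the pose commanded when the call began, along the tool's axes at that moment; what a row does not reach only later rows make up. A row lasts 1/10 s, in which the tool goes at most 50 mm and 8.59 degrees, less where a joint would pass 70% of its speed; a pose out of reach is approached as far as the arm can. A call with a gripper value outside its range is refused whole. The fingers move at their own pace and stop on an object; "grip_force" is the grip in N (left out, the last holds). Time passes only in rows, so rows that repeat a pose let the fingers close. It gives the time, the measured TCP pose, the force, the opening and the grip force at its end, in the units of the state.
- ctrl.get_obs(): the state, without advancing time (a new reading comes with each control period).
- ctrl.camera(name): name is "scene" or "top"; returns (picture, depth): 420x560x3 uint8, red, green, blue; 420x560 float32, m along the optical axis (not along the pixel's ray), 0 where there is no reading.
- ctrl.camera_params(name): a dict with "intrinsics" (3x3 intrinsics, pixels), "rvec" (rotation vector, rad) and "tvec" (3), from world to camera coordinates, as OpenCV has them. Camera axes: x right, y down, z forward; pixel columns grow to the right and rows downward; lengths in m; the calibration is good to about 2 mm. A picture is of the moment at which its call begins. camera_params takes no time and is no camera call.
- ctrl.hand_in(): hands the job in; it is judged then, once.
Trained networks look in the newest picture that a camera, given by its name, has taken for a name from the list of things; names that differ only in an ending like _2 or _b are one class to them, and where a whole thing is asked for, a point or a joint stands for the part that bears it (a point fixed in the world has none). Each returns a list of dicts, best first, with "score" (0 to 1); they miss things now and then, are a little off and sometimes report something else, mostly with a low value. They report only what shows in the picture. A call takes as long as a camera call. They do not tell look-alikes from the thing itself.
- ctrl.cut_out(camera, target): "region" (420x560 bool, what is visible of it) and "point" ([column, row] in pixels, amid what is visible of it).
- ctrl.tip_of(camera, target): "point" ([column, row] in pixels: a listed point, or the origin of a listed thing).
The state is a dict: "time_s": time; "qpos": joint angles; "joint_vel": joint speeds; "tau": joint torques, N m; "ee_pos": TCP position; "eef_rot": TCP orientation; "force": force on the tool from outside, world axes, zero at the start; "moment": the same for the moment, N m; "grip_width": finger opening in m; "grip_force": force on a finger pad.
Only numpy, scipy, OpenCV 4.12 (cv2) and the standard library are available. Lean on these libraries where they do the work, as an engineer would, in place of code of your own. Each camera call takes 0.05 s, during which the arm holds its last target. There are 200 camera calls.

## Task

One end of the blue wheel hub lying in the small black tray has a blind hole: find that end and push it onto the wooden axle stub of the plywood stand until the stub reaches the bottom of the hole. Then draw the hub off again, turn it so that the hole faces straight up ready for glue, and finish while still holding it there in the gripper, still, its middle more than 12 cm above the table, touching nothing else. Leave the tape roll, cup, bottle and glue stick where they are.

Things in the scene. Friction and masses are not known exactly. Their poses are not given: they have to be found in the camera images.
- hub: Blue plastic hub, about 60 g: octagonal bar 50 mm long, 40 mm across flats, axis level 26 mm above the table; two flats stand upright at its sides, to grip. Origin: centre of the bar. Its x axis runs along the bar to the end with the blind hole, 25 mm away. Hole: central, octagonal, 20 mm across flats, 24 mm deep (bottom 1 mm to the hole's side of the origin). The other end is closed.
- tray: Black tray, fixed, turned any way round, 130 x 120 mm, floor 6 mm thick. Origin: centre of its underside; x along the hub in its middle. Two cheeks, 60 mm wide, stand 27.5 to 35.5 mm from the centre along x, up to 42 mm above the table, and hide the hub's ends; the hub's sides are free for fingers and it lifts straight out. Rims 14 mm high at x = +-63 mm.
- stand: Plywood axle stand, fixed. Origin: on the table, under the free end of its stub. x points from the stub's free end level into the stand. Foot 12 mm thick, 90 mm wide, from x = -40 to 80 mm; upright plate 90 mm wide from x = 30 to 48 mm, 95 mm high; a rib behind it.
- stub_tip (a point): Centre of the free end of the axle stub: a level round wooden dowel, 14 mm diameter, standing 30 mm out of the plate, axis 70 mm above the table. Axes as the stand's: x points along the dowel into the plate; the hub goes on moving along +x, with 3 mm of play all round.
- tape_roll: White roll of tape lying flat, 90 mm diameter, 24 mm high, 60 mm hole. Origin: centre of its underside. Leave alone.
- cup: Clear plastic cup standing mouth-up, 74 mm across the rim, 90 mm high. Origin: centre of its underside. Leave alone.
- bottle: Clear bottle with an orange cap, 64 mm diameter, 190 mm high. Origin: centre of its underside. Leave alone.
- glue_stick: Upright glue stick, 28 mm diameter, 95 mm high, white and yellow. Origin: centre of its underside. Leave alone.
Mind the look-alikes: they are no part of the job. Leave any green or red look-alike of the stand alone.

How it is judged:
On the way, in this order (a step that is already met when the one before it is completed fails the run):
1. the hub's hole is pushed over the stub, the stub's end at least 18 mm deep in it (x of stub_tip in the frame of hub between -0.004 and 0.007 m and y of stub_tip in the frame of hub between -0.01 and 0.01 m and z of stub_tip in the frame of hub between -0.01 and 0.01 m), for 0.2 s.
2. the hub is drawn off the stub again (distance between stub_tip and hub above 0.035 m and contact force between the fingers and hub above 0.5 N), for 0.1 s.
At the end, for the whole second after the job is handed in: The hub is held by the fingers with its hole facing up within 0.21 rad (12 degrees) of vertical, its centre more than 120 mm above the table, still (below 30 mm/s and 0.2 rad/s), touching neither stand, tray nor any bystander (angle between hub's own x axis and vertical below 0.21 rad and height (world z) of hub above 0.12 m and contact force between the fingers and hub above 1 N and contact force between hub and stand below 0.2 N and contact force between hub and tray below 0.2 N and contact force between hub and tape_roll below 0.2 N and contact force between hub and cup below 0.2 N and contact force between hub and bottle below 0.2 N and contact force between hub and glue_stick below 0.2 N and linear speed of hub below 0.03 m/s and angular speed of hub below 0.2 rad/s); the arm keeps its last pose, push and grip.
It fails at once if the tape roll is shifted by more than 30 mm or tipped over (distance of tape_roll from where it was at the start of the episode above 0.03 m or angle between tape_roll's own z axis and vertical above 0.5 rad).
It fails at once if the cup is shifted by more than 30 mm or tipped over (distance of cup from where it was at the start of the episode above 0.03 m or angle between cup's own z axis and vertical above 0.5 rad).
It fails at once if the bottle is shifted by more than 30 mm or tipped over (distance of bottle from where it was at the start of the episode above 0.03 m or angle between bottle's own z axis and vertical above 0.5 rad).
It fails at once if the glue stick is shifted by more than 30 mm or tipped over (distance of glue_stick from where it was at the start of the episode above 0.03 m or angle between glue_stick's own z axis and vertical above 0.5 rad).
It also fails if it takes over 58 s, if anything falls off the work surface, if the arm or the gripper's body presses on something with over 40 N, if the wrist force passes 120 N, or if a joint passes its speed limit or range.

## Working session

There is one attempt and no reset: what is moved stays moved. The work goes in short steps, Python scripts to look and compute and a tool call to move; the robot and the scene stay as the last step left them, time stands still between calls to the robot, and variables do not carry over. Pictures are saved under pics/ and viewed, at most 10 in all, crops included, and the job is handed in when it is done.

Besides the shell and the picture viewer there is one more tool, called after "Emit:" in YAML: its name, and indented under it one key for each argument. move_arm: Moves the arm, as the interface text tells. Its arguments: {"type":"object","properties":{"targets":{"type":"array"},"grip_force":{"type":"number"}},"required":["targets"]}

```bash
mkdir -p pics; cat > h.py <<'E'
from station import ctrl
import numpy as np, cv2
def cam(n):
    p=ctrl.camera_params(n); return np.array(p["intrinsics"]),cv2.Rodrigues(np.array(p["rvec"],float))[0],np.array(p["tvec"],float).ravel()
def cloud(n,d):
    K,R,t=cam(n); v,u=np.indices(d.shape)
    c=np.stack([(u-K[0,2])/K[0,0]*d,(v-K[1,2])/K[1,1]*d,d],-1)
    return (c-t)@R
def atz(n,uv,z):
    K,R,t=cam(n); r=R.T@np.linalg.inv(K)@np.array([uv[0],uv[1],1.]); o=-R.T@t
    return o+r*(z-o[2])/r[2]
def save(f,im): cv2.imwrite(f,im[...,::-1])
E
python3 - <<'E'
from h import *
for n in("scene","top"):
    im,d=ctrl.camera(n); save(f"pics/{n}.png",im); np.savez(f"{n}.npz",im=im,d=d); P=cloud(n,d)
    K,R,t=cam(n); print(n,(-R.T@t).round(3))
    for k in("hub","tray","stand","tape_roll","cup","bottle","glue_stick"):
        for r in ctrl.cut_out(n,k)[:4]:
            m=r["region"]&(d>0); print(k,round(r["score"],2),np.round(r["point"]),m.sum(),np.median(P[m],0).round(3))
    for k in("stub_tip","hub"):
        print(k,[(round(r["score"],2),np.round(r["point"],1)) for r in ctrl.tip_of(n,k)])
print(ctrl.get_obs())
E
```

```text
scene [ 1.198 -0.57   0.602]
hub 0.81 [314. 198.] 246 [0.523 0.207 0.038]
tray 0.76 [320. 208.] 871 [0.542 0.2   0.007]
stand 0.95 [128. 255.] 1971 [ 0.402 -0.306  0.035]
stand 0.9 [169. 309.] 2701 [ 0.629 -0.327  0.04 ]
stand 0.68 [225. 262.] 1949 [ 0.583 -0.163  0.029]
tape_roll 0.67 [336. 271.] 905 [0.749 0.028 0.021]
cup 0.67 [ 77. 295.] 1875 [ 0.503 -0.452  0.062]
bottle 0.73 [406. 176.] 1254 [0.688 0.409 0.087]
glue_stick 0.84 [282. 283.] 558 [ 0.738 -0.133  0.06 ]
stub_tip [(0.9, array([116. , 233.3])), (0.71, array([158.1, 283.6])), (0.7, array([215.1, 200. ])), (0.44, array([212.4, 267.6]))]
hub [(0.48, array([314.9, 201.8]))]
top [0.351 0.015 1.154]
hub 0.82 [197. 219.] 284 [0.516 0.22  0.043]
tray 0.82 [207. 215.] 1808 [0.515 0.219 0.007]
stand 0.98 [331. 206.] 1422 [ 0.55  -0.147  0.013]
stand 0.93 [386. 273.] 1513 [ 0.369 -0.294  0.013]
stand 0.72 [395. 190.] 1457 [ 0.597 -0.311  0.013]
stand 0.57 [292. 264.] 1398 [ 0.392 -0.027  0.013]
tape_roll 0.74 [268. 134.] 531 [0.74  0.038 0.023]
cup 0.59 [446. 229.] 817 [ 0.481 -0.463  0.051]
bottle 0.95 [121. 152.] 915 [0.665 0.
[... 230 characters left out ...]
]))]
{'time_s': 1.0, 'qpos': array([-1.41058864e+00,  2.99923892e-01,  1.52095820e+00,  6.88474411e-06,
        1.32069904e+00, -6.65647420e-02]), 'joint_vel': array([ 7.86397545e-04,  8.62422198e-05, -3.83151428e-04,  1.10057472e-03,
        7.45069896e-04,  3.01583658e-04]), 'tau': array([-1.77666105e-03, -5.31667006e+01, -3.52913582e+01,  7.07716914e-02,
        2.13452725e-02,  2.04261602e-05]), 'ee_pos': array([ 0.1236775 , -0.53592186,  0.21945017]), 'eef_rot': array([ 3.14158071e+00, -5.88946501e-06,  2.26770728e-01]), 'force': array([ 0.04975648, -0.26210184, -0.07324925]), 'moment': array([-0.01494817,  0.01581124,  0.02065026]), 'grip_force': 0.0, 'grip_width': 0.09410835315924038}
```

View pics/scene.png

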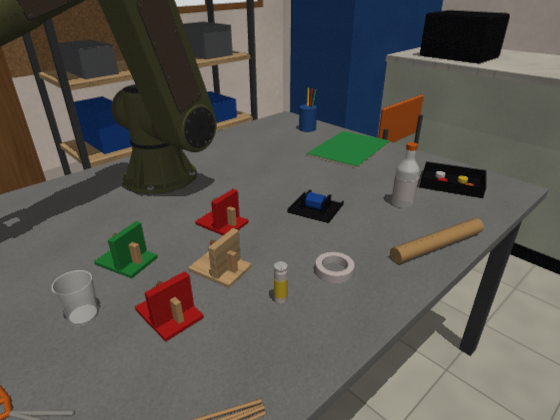

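View pics/top.png

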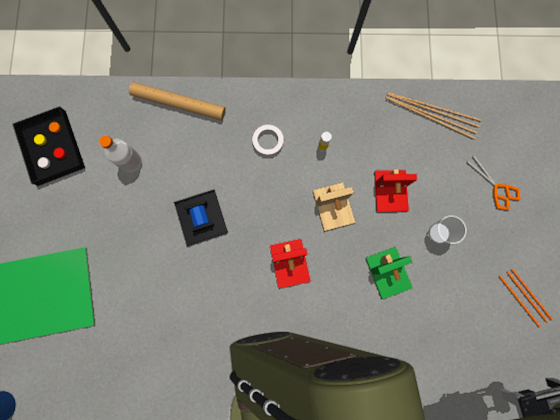

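The hub is in the tray at top (197,219) / scene (314,198). There are four stand candidates in the top picture: red (290,263), red (395,190), green (388,272) and plywood (334,206). Only the plywood one matches "plywood stand", so I'll confirm it in an enlarged crop and measure it.

```bash
python3 - <<'E'
from h import *
z=np.load("top.npz"); im,d=z["im"],z["d"]; P=cloud("top",d)
K,R,t=cam("top"); print(K[0,0], "table z",np.median(P[180:260,240:265,2]))
hs=cv2.cvtColor(im,cv2.COLOR_RGB2HSV).astype(int)
v,u=np.indices(d.shape)
box=lambda a,b,c,e:(u>=a)&(u<b)&(v>=c)&(v<e)
S=box(305,365,175,238)&(hs[...,0]>8)&(hs[...,0]<28)&(hs[...,1]>60)
H=box(175,225,190,245)&(hs[...,0]>100)&(hs[...,0]<125)&(hs[...,1]>120)
T=box(168,235,182,250)&(hs[...,2]<60)
def rect(m,n):
    r=cv2.minAreaRect((P[m][:,:2]*1000).astype(np.float32)); print(n,m.sum(),np.round(r[0],1),np.round(r[1],1),round(r[2],1)); print(cv2.boxPoints(r).round(0).tolist())
rect(S&(P[...,2]<.02)&(P[...,2]>.006),"foot")
rect(S&(P[...,2]>.089)&(P[...,2]<.1),"platetop")
rect(S&(P[...,2]>.065)&(P[...,2]<.083),"stub?")
q=P[S]; print(np.histogram(q[:,2],np.arange(0,.11,.01)))
rect(H,"hub"); rect(H&(P[...,2]>.043),"hubtop"); rect(T&(P[...,2]<.03),"tray")
rect(T&(P[...,2]>.036),"cheeks"); 
a=cv2.resize(im[165:245,300:400],None,fx=4,fy=4); b=cv2.resize(im[175:255,160:250],None,fx=4,fy=4)
save("pics/crop.png",np.hstack([a,b]))
E
```

```text
412.1332704471018 table z -0.00024259942203054219
foot 923 [ 551.9 -151. ] [122.1  90.1] 15.7
[[481.0, -124.0], [505.0, -211.0], [623.0, -178.0], [598.0, -91.0]]
platetop 236 [ 569.2 -146.4] [17.8 90.4] 15.2
[[549.0, -105.0], [572.0, -192.0], [590.0, -188.0], [566.0, -100.0]]
stub? 100 [ 562.8 -142.6] [77.8 52. ] 68.0
[[524.0, -169.0], [572.0, -188.0], [601.0, -116.0], [553.0, -97.0]]
(array([245, 695,  16,  25,  21,  25,  41,  76,  21, 236]), array([0.  , 0.01, 0.02, 0.03, 0.04, 0.05, 0.06, 0.07, 0.08, 0.09, 0.1 ]))
hub 318 [433.1 143.7] [297.7  66.3] 45.0
[[304.0, 62.0], [351.0, 15.0], [562.0, 226.0], [515.0, 272.0]]
hubtop 144 [434.7 135.7] [290.8  38.9] 47.8
[[323.0, 41.0], [351.0, 15.0], [547.0, 230.0], [518.0, 257.0]]
tray 1463 [516.5 222.1] [130.6 117.8] 19.1
[[435.0, 256.0], [474.0, 145.0], [597.0, 188.0], [559.0, 299.0]]
cheeks 136 [435.7 148.7] [305.9  80.3] 43.1
[[297.0, 74.0], [351.0, 15.0], [575.0, 224.0], [520.0, 283.0]]
```

View pics/crop.png

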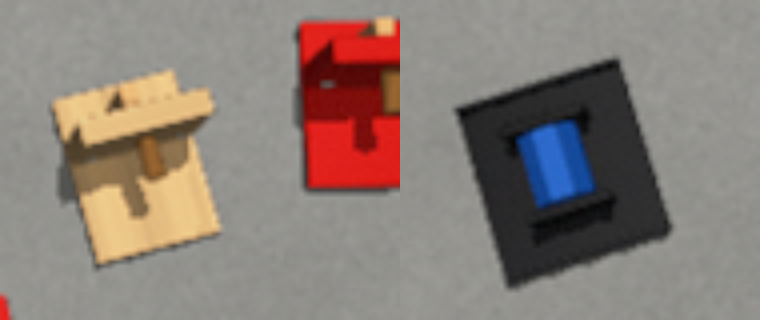

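```bash
cat >> h.py <<'E'
from scipy.spatial.transform import Rotation as Ro
def down(yaw): return Ro.from_euler("xyz",[np.pi,0,yaw])
def delta(p,Rt,p0=None,R0=None):
    o=ctrl.get_obs(); p0=o["ee_pos"] if p0 is None else np.array(p0); R0=Ro.from_euler("xyz",o["eef_rot"]) if R0 is None else R0
    print("shift",(R0.inv().apply(np.array(p)-p0)/.05).round(3),"rot",(R0.inv()*Rt).as_rotvec().round(4),"n",round(np.linalg.norm(np.array(p)-p0)/.05,1))
E
python3 - <<'E'
from h import *
print(atz("top",[340.5,208.2],.07), atz("top",[198.5,219.6],.04))
print(atz("scene",[212.4,267.6],.07))
w=[.45,-.15,.25]
delta(w,down(.33)); delta([.517,.2215,.15],down(.33),w,down(.33))
E
```

```text
[ 0.53579296 -0.16186438  0.07      ] [0.5060195 0.2210277 0.04     ]
[ 0.61478487 -0.21266394  0.07      ]
shift [ 8.095 -6.053 -0.611] rot [ 0.     -0.     -0.1032] n 10.1
shift [ 3.675 -6.595  2.   ] rot [0. 0. 0.] n 7.8
```

Emit:
move_arm:
  targets:
    - [1,8.1,-6.05,-0.6,0,0,-0.1]
    - [1,8.1,-6.05,-0.6,0,0,-0.1]
    - [1,8.1,-6.05,-0.6,0,0,-0.1]
    - [1,8.1,-6.05,-0.6,0,0,-0.1]
    - [1,8.1,-6.05,-0.6,0,0,-0.1]
    - [1,8.1,-6.05,-0.6,0,0,-0.1]
    - [1,8.1,-6.05,-0.6,0,0,-0.1]
    - [1,8.1,-6.05,-0.6,0,0,-0.1]
    - [1,8.1,-6.05,-0.6,0,0,-0.1]
    - [1,8.1,-6.05,-0.6,0,0,-0.1]
    - [1,8.1,-6.05,-0.6,0,0,-0.1]
    - [1,8.1,-6.05,-0.6,0,0,-0.1]

```text
time_s: 2.2
ee_pos: [0.4507, -0.1493, 0.2493]
eef_rot: [-3.141, 0.0, 0.329]
force: [-0.5, 0.2, -1.0]
grip_width: 0.0941
grip_force: 0.0
```

Emit:
move_arm:
  targets:
    - [1,3.68,-6.6,2,0,0,0]
    - [1,3.68,-6.6,2,0,0,0]
    - [1,3.68,-6.6,2,0,0,0]
    - [1,3.68,-6.6,2,0,0,0]
    - [1,3.68,-6.6,2,0,0,0]
    - [1,3.68,-6.6,2,0,0,0]
    - [1,3.68,-6.6,2,0,0,0]
    - [1,3.68,-6.6,2,0,0,0]
    - [1,3.68,-6.6,2,0,0,0]
    - [1,3.68,-6.6,2,0,0,0]
    - [1,3.68,-6.6,2,0,0,0]

```text
time_s: 3.3
ee_pos: [0.519, 0.2197, 0.1499]
eef_rot: [3.141, -0.0, 0.325]
force: [0.3, 0.1, -1.3]
grip_width: 0.0941
grip_force: 0.0
```

```bash
python3 - <<'E'
from h import *
o=ctrl.get_obs(); print(o["ee_pos"],o["eef_rot"],o["qpos"],o["time_s"])
z=np.load("top.npz"); im,d=z["im"],z["d"]; P=cloud("top",d)
hs=cv2.cvtColor(im,cv2.COLOR_RGB2HSV).astype(int)
v,u=np.indices(d.shape)
# refine hub
H=(u>=180)&(u<215)&(v>=198)&(v<237)&(hs[...,0]>100)&(hs[...,0]<125)&(hs[...,1]>120)
q=P[H]; print(H.sum(),q[:,2].min(),q[:,2].max())
m=H&(P[...,2]>.0445)
r=cv2.minAreaRect((P[m][:,:2]*1000).astype(np.float32));print(m.sum(),r)
r=cv2.minAreaRect((P[H&(P[...,2]>.03)][:,:2]*1000).astype(np.float32));print(r)
# stub brown: top of dowel
B=(u>=325)&(u<350)&(v>=195)&(v<215)&(P[...,2]>.068)&(P[...,2]<.08); print(B.sum(),P[B].mean(0))
r=cv2.minAreaRect((P[B][:,:2]*1000).astype(np.float32));print(r,cv2.boxPoints(r))
delta([.517,.2215,.025],down(.331))
E
```

```text
[0.51895916 0.21965499 0.14985878] [ 3.14138009e+00 -3.68354948e-04  3.24893096e-01] [ 3.35501863e-01  3.94524620e-01  1.56214869e+00 -2.33668686e-04
  1.18455327e+00  1.58149312e+00] 3.3
318 0.003392059110231162 1.1539060404498243
110 ((435.3704528808594, 135.09323120117188), (290.8226318359375, 36.987300872802734), 47.79762649536133)
((432.73297119140625, 143.58648681640625), (297.46875, 64.5420150756836), 45.45051956176758)
71 [ 0.54933764 -0.15241208  0.07508504]
((547.8795776367188, -157.17181396484375), (30.50729751586914, 64.40510559082031), 14.858434677124023) [[ 524.87823 -129.95755]
 [ 541.39374 -192.2091 ]
 [ 570.8809  -184.38608]
 [ 554.3654  -122.13452]]
shift [-0.026 -0.048  2.497] rot [ 0.0002 -0.0004 -0.0061] n 2.5
```

Emit:
move_arm:
  targets:
    - [1,0,-0.05,0.8,0,0,0]
    - [1,0,-0.05,1.5,0,0,0]
    - [1,0,-0.05,2.1,0,0,0]
    - [1,0,-0.05,2.4,0,0,0]
    - [1,0,-0.05,2.5,0,0,0]
    - [1,0,-0.05,2.5,0,0,0]
    - [-1,0,-0.05,2.5,0,0,0]
    - [-1,0,-0.05,2.5,0,0,0]
    - [-1,0,-0.05,2.5,0,0,0]
    - [-1,0,-0.05,2.5,0,0,0]
    - [-1,0,-0.05,2.5,0,0,0]
    - [-1,0,-0.05,2.5,0,0,0]
  grip_force: 30

```text
time_s: 4.5
ee_pos: [0.5178, 0.2239, 0.0246]
eef_rot: [-3.142, -0.0, 0.327]
force: [-0.4, 0.6, -0.5]
grip_width: 0.0489
grip_force: 0.0
```

Emit:
move_arm:
  targets:
    - [-1,0,0,0,0,0,0]
    - [-1,0,0,0,0,0,0]

```text
time_s: 4.7
ee_pos: [0.5178, 0.2238, 0.0245]
eef_rot: [3.142, 0.0, 0.327]
force: [-0.6, -0.7, 0.7]
grip_width: 0.0398
grip_force: 30.0
```

Emit:
move_arm:
  targets:
    - [-1,0,0,-0.3,0,0,0]
    - [-1,0,0,-0.8,0,0,0]
    - [-1,0,0,-1.4,0,0,0]
    - [-1,0,0,-2.1,0,0,0]
    - [-1,0,0,-2.8,0,0,0]
    - [-1,0,0,-3.5,0,0,0]
    - [-1,0,0,-4.2,0,0,0]
    - [-1,0,0,-4.7,0,0,0]
    - [-1,0,0,-4.9,0,0,0]
    - [-1,0,0,-5,0,0,0]

```text
time_s: 5.7
ee_pos: [0.5177, 0.2239, 0.2754]
eef_rot: [-3.142, -0.001, 0.327]
force: [-0.3, -0.6, -1.1]
grip_width: 0.0394
grip_force: 30.0
```

```bash
python3 - <<'E'
from h import *
o=ctrl.get_obs(); print(o["ee_pos"],o["eef_rot"],o["grip_width"],o["force"])
delta([.45,-.1,.27],down(-.55))
E
```

```text
[0.51771106 0.22387622 0.27536355] [-3.14154204e+00 -1.03651785e-03  3.26782855e-01] 0.03936556701557319 [-0.26651796 -0.5955955  -1.13982922]
shift [-3.362  5.7    0.103] rot [-5.000e-04 -9.000e-04  8.768e-01] n 6.6
```

Emit:
move_arm:
  targets:
    - [-1,-0.2,0.3,0,0,0,0.07]
    - [-1,-0.5,0.8,0,0,0,0.15]
    - [-1,-0.9,1.4,0,0,0,0.25]
    - [-1,-1.3,2.1,0,0,0,0.35]
    - [-1,-1.7,2.8,0,0,0,0.45]
    - [-1,-2.1,3.5,0,0,0,0.55]
    - [-1,-2.5,4.2,0,0,0,0.65]
    - [-1,-2.9,4.8,0,0,0,0.75]
    - [-1,-3.2,5.3,0,0,0,0.82]
    - [-1,-3.35,5.6,0,0,0,0.87]
    - [-1,-3.36,5.7,0,0,0,0.88]
    - [-1,-3.36,5.7,0,0,0,0.88]

```text
time_s: 6.9
ee_pos: [0.4501, -0.1, 0.2737]
eef_rot: [3.141, 0.001, -0.553]
force: [-0.1, 0.2, -0.9]
grip_width: 0.0395
grip_force: 30.0
```

```bash
python3 - <<'E'
from h import *
o=ctrl.get_obs(); print(o["ee_pos"],o["eef_rot"],o["qpos"])
im,d=ctrl.camera("scene"); P=cloud("scene",d)
K,R,t=cam("scene"); c=R@o["ee_pos"]+t; px=(K@c)[:2]/c[2]; print(px)
x,y=px.astype(int); save("pics/hole.png",cv2.resize(im[y-40:y+40,x-50:x+50],None,fx=7,fy=7))
hs=cv2.cvtColor(im,cv2.COLOR_RGB2HSV).astype(int)
H=(hs[...,0]>100)&(hs[...,0]<125)&(hs[...,1]>120)&(np.linalg.norm(P-o["ee_pos"],axis=-1)<.06)
q=(P[H]-o["ee_pos"])@Ro.from_euler("xyz",o["eef_rot"]).as_matrix()*1000
print(H.sum(),np.percentile(q,[1,10,50,90,99],axis=0).round(1))
E
```

```text
[ 0.4501047  -0.10002225  0.27370424] [ 3.14134279e+00  1.40675717e-03 -5.53076849e-01] [-2.98191555e-01  5.99295796e-02  1.67690681e+00  1.14450549e-04
  1.40618057e+00  1.82566261e+00]
[202.68862012 141.92577278]
373 [[-18.9 -17.9 -22.5]
 [ -3.2 -13.4 -21.5]
 [ 24.    1.3  -9.2]
 [ 26.4  15.9  10.5]
 [ 28.   20.6  16.8]]
```

View pics/hole.png

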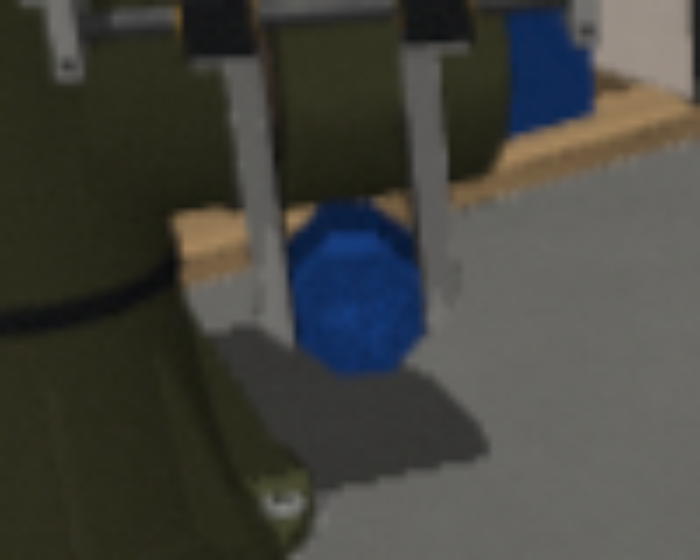

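```bash
python3 - <<'E'
from h import *
o=ctrl.get_obs()
im,d=ctrl.camera("scene"); P=cloud("scene",d)
q=(P-o["ee_pos"])@Ro.from_euler("xyz",o["eef_rot"]).as_matrix()*1000
m=(abs(q[...,1])<7)&(abs(q[...,2])<7)&(abs(q[...,0])<40)
print(m.sum(),np.percentile(q[m][:,0],[2,25,50,75,98]).round(1))
E
```

```text
36 [22.5 24.4 24.9 25.7 28.8]
```

Emit:
move_arm:
  targets:
    - [-1,0,0,0,0,0,-0.08]
    - [-1,0,0,0,0,0,-0.2]
    - [-1,0,0,0,0,0,-0.34]
    - [-1,0,0,0,0,0,-0.48]
    - [-1,0,0,0,0,0,-0.62]
    - [-1,0,0,0,0,0,-0.76]
    - [-1,0,0,0,0,0,-0.9]
    - [-1,0,0,0,0,0,-1.04]
    - [-1,0,0,0,0,0,-1.18]
    - [-1,0,0,0,0,0,-1.32]
    - [-1,0,0,0,0,0,-1.46]
    - [-1,0,0,0,0,0,-1.6]

```text
time_s: 8.2
ee_pos: [0.4503, -0.0989, 0.2742]
eef_rot: [-3.141, 0.0, 1.055]
force: [-0.4, 0.0, -0.6]
grip_width: 0.0398
grip_force: 30.0
```

Emit:
move_arm:
  targets:
    - [-1,0,0,0,0,0,-0.14]
    - [-1,0,0,0,0,0,-0.28]
    - [-1,0,0,0,0,0,-0.42]
    - [-1,0,0,0,0,0,-0.56]
    - [-1,0,0,0,0,0,-0.7]
    - [-1,0,0,0,0,0,-0.84]
    - [-1,0,0,0,0,0,-0.98]
    - [-1,0,0,0,0,0,-1.12]
    - [-1,0,0,0,0,0,-1.26]
    - [-1,0,0,0,0,0,-1.4]
    - [-1,0,0,0,0,0,-1.5]
    - [-1,0,0,0,0,0,-1.54]

```text
time_s: 9.4
ee_pos: [0.4503, -0.0989, 0.2743]
eef_rot: [3.142, -0.0, 2.593]
force: [0.7, 0.3, -0.5]
grip_width: 0.0398
grip_force: 30.0
```

```bash
python3 - <<'E'
from h import *
o=ctrl.get_obs(); print(o["ee_pos"],o["eef_rot"],o["qpos"],o["time_s"],o["grip_width"])
im,d=ctrl.camera("scene"); P=cloud("scene",d)
K,R,t=cam("scene"); c=R@o["ee_pos"]+t; px=(K@c)[:2]/c[2]; print(px)
x,y=px.astype(int); save("pics/hole2.png",cv2.resize(im[y-40:y+40,x-50:x+50],None,fx=7,fy=7))
q=(P-o["ee_pos"])@Ro.from_euler("xyz",o["eef_rot"]).as_matrix()*1000
m=(abs(q[...,1])<5)&(abs(q[...,2])<5)&(abs(q[...,0])<40)
print(m.sum(),np.percentile(q[m][:,0],[2,25,50,75,98]).round(1))
hs=cv2.cvtColor(im,cv2.COLOR_RGB2HSV).astype(int)
F=(q[...,0]<-20)&(q[...,0]>-35)&(np.linalg.norm(q,axis=-1)<45)&(hs[...,0]>100)&(hs[...,0]<125)
f=q[F]; print(F.sum(),np.percentile(f,[1,5,50,95,99],axis=0).round(1))
delta([.532-.08*.963,-.1566-.08*.269,.2],down(.271+np.pi))
E
```

```text
[ 0.45032567 -0.09892437  0.27426076] [ 3.14157467e+00 -3.66850648e-04  2.59309384e+00] [-2.95764642e-01  5.89002349e-02  1.67671485e+00  1.10635468e-04
  1.40632827e+00 -1.31808028e+00] 9.4 0.03979916519022947
[203.12365303 141.5943375 ]
14 [-2.3 -1.2 -0.8 -0.2  3.1]
210 [[-27.7 -19.5 -21.5]
 [-26.7 -17.5 -20.2]
 [-24.1  -0.2  -2.6]
 [-21.1  16.9  14.9]
 [-20.6  18.8  17.4]]
shift [-0.905 -1.302  1.485] rot [ 1.00e-04 -4.00e-04 -8.19e-01] n 2.2
```

View pics/hole2.png

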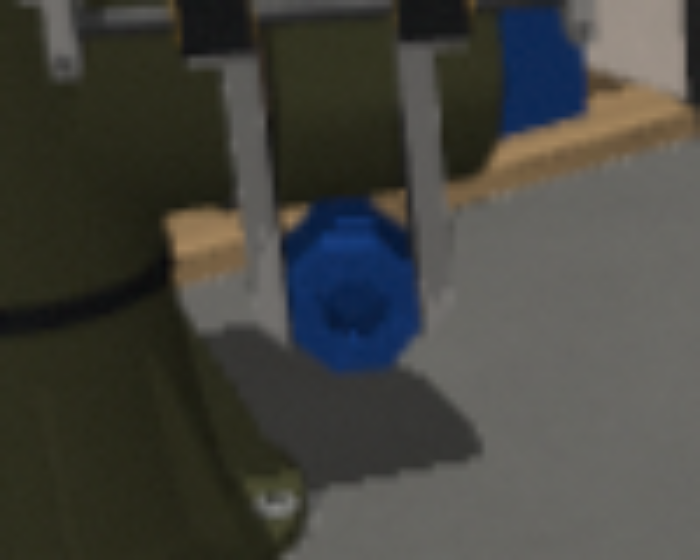

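Emit:
move_arm:
  targets:
    - [-1,-0.1,-0.2,0.2,0,0,-0.1]
    - [-1,-0.3,-0.5,0.4,0,0,-0.23]
    - [-1,-0.5,-0.8,0.7,0,0,-0.37]
    - [-1,-0.7,-1.1,1.0,0,0,-0.51]
    - [-1,-0.85,-1.25,1.3,0,0,-0.65]
    - [-1,-0.9,-1.3,1.45,0,0,-0.75]
    - [-1,-0.9,-1.3,1.48,0,0,-0.82]
    - [-1,-0.9,-1.3,1.48,0,0,-0.82]
    - [-1,-0.9,-1.3,1.48,0,0,-0.82]

```text
time_s: 10.35
ee_pos: [0.4544, -0.1784, 0.2005]
eef_rot: [3.142, 0.0, -2.878]
force: [-0.3, -0.3, -0.9]
grip_width: 0.0397
grip_force: 30.0
```

```bash
python3 - <<'E'
from h import *
o=ctrl.get_obs(); print(o["ee_pos"],o["eef_rot"],o["qpos"])
delta([.532-.08*.963,-.1566-.08*.269,.0685],down(.271+np.pi))
E
```

```text
[ 0.45441297 -0.17837199  0.20052941] [ 3.14157236e+00  8.28027931e-05 -2.87794898e+00] [-4.49133882e-01  1.79341862e-01  1.71592506e+00  7.33299563e-05
  1.24627636e+00 -2.28359726e+00]
shift [-1.200e-02  2.000e-03  2.641e+00] rot [ 0.      0.0001 -0.0074] n 2.6
```

Emit:
move_arm:
  targets:
    - [-1,0,0,0.3,0,0,-0.007]
    - [-1,0,0,0.8,0,0,-0.007]
    - [-1,0,0,1.4,0,0,-0.007]
    - [-1,0,0,2.0,0,0,-0.007]
    - [-1,0,0,2.4,0,0,-0.007]
    - [-1,0,0,2.6,0,0,-0.007]
    - [-1,0,0,2.64,0,0,-0.007]
    - [-1,0,0,2.64,0,0,-0.007]

```text
time_s: 11.15
ee_pos: [0.4546, -0.179, 0.0691]
eef_rot: [-3.141, 0.001, -2.87]
force: [-0.4, -0.1, -1.3]
grip_width: 0.0397
grip_force: 30.0
```

```bash
python3 - <<'E'
from h import *
o=ctrl.get_obs(); print(o["ee_pos"],o["eef_rot"],o["force"])
ims=[]
Rt=Ro.from_euler("xyz",o["eef_rot"]).as_matrix()
for n in("scene","top"):
    im,d=ctrl.camera(n); P=cloud(n,d); K,R,t=cam(n); c=R@np.array([.5,-.165,.07])+t; x,y=((K@c)[:2]/c[2]).astype(int)
    ims.append(cv2.resize(im[y-40:y+40,x-50:x+50],None,fx=4,fy=4))
    q=(P-o["ee_pos"])@Rt*1000; hs=cv2.cvtColor(im,cv2.COLOR_RGB2HSV).astype(int)
    # wood dowel: in front of the plate (tool -x 82..108), near axis
    D=(q[...,0]<-82)&(q[...,0]>-106)&(abs(q[...,1])<20)&(abs(q[...,2])<20)
    print(n,"dowel",D.sum(),np.percentile(q[D],[2,50,98],axis=0).round(1))
    F=(q[...,0]<-15)&(q[...,0]>-40)&(np.linalg.norm(q,axis=-1)<45)&(hs[...,0]>100)&(hs[...,0]<125)
    print("hub",F.sum(),np.percentile(q[F],[2,50,98],axis=0).round(1))
save("pics/pre.png",np.hstack(ims))
g=np.array([.532,-.1566,.0685]); u=np.array([.963,.269,0])
delta(g-.03*u,down(.271+np.pi)); delta(g-.001*u,down(.271+np.pi))
E
```

```text
[ 0.4546033  -0.1789587   0.06912578] [-3.14103370e+00  6.38741330e-04 -2.86976976e+00] [-0.41343539 -0.08645476 -1.3468089 ]
scene dowel 20 [[-92.2  -9.3  -8.7]
 [-87.7  -6.1  -5.8]
 [-82.8   0.3   1.3]]
hub 183 [[-26.  -20.6 -22.7]
 [-23.4  -1.5  -4.2]
 [-15.8  17.3  16.7]]
top dowel 47 [[-105.3   -5.   -10.1]
 [ -94.5    2.5   -6.3]
 [ -83.2    7.7   -1.6]]Traceback (most recent call last):
  File "<stdin>", line 13, in <module>
    return _quantile_unchecked(
        a, q, axis, out, overwrite_input, method, keepdims, weights)
    return _ureduce(a,
                    func=_quantile_ureduce_func,
    ...<5 lines>...
                    overwrite_input=overwrite_input,
                    method=method)
    r = func(a, **kwargs)
    result = _quantile(arr,
                       quantiles=q,
    ...<2 lines>...
                       out=out,
                       weights=wgt)
    slices_having_nans = np.isnan(arr[-1, ...])
                                  ~~~^^^^^^^^^
IndexError: index -1 is out of bounds for axis 0 with size 0
```

```bash
python3 - <<'E'
from h import *
g=np.array([.532,-.1566,.0685]); u=np.array([.963,.269,0])
delta(g-.03*u,down(.271+np.pi)); delta(g-.001*u,down(.271+np.pi))
E
```

```text
shift [-1.009  0.018  0.022] rot [-0.0012  0.0013  0.001 ] n 1.0
shift [-1.589  0.019  0.023] rot [-0.0012  0.0013  0.001 ] n 1.6
```

Emit:
move_arm:
  targets:
    - [-1,-0.2,0.02,0.02,0,0,0]
    - [-1,-0.5,0.02,0.02,0,0,0]
    - [-1,-0.8,0.02,0.02,0,0,0]
    - [-1,-0.98,0.02,0.02,0,0,0]
    - [-1,-1.0,0.02,0.02,0,0,0]

```text
time_s: 11.75
ee_pos: [0.5031, -0.1641, 0.0676]
eef_rot: [-3.141, 0.001, -2.869]
force: [-0.2, -0.6, -0.9]
grip_width: 0.0395
grip_force: 30.0
```

```bash
python3 - <<'E'
from h import *
o=ctrl.get_obs(); print(o["ee_pos"],o["eef_rot"],o["force"])
ims=[]
for n in("scene","top"):
    im,d=ctrl.camera(n); K,R,t=cam(n); c=R@np.array([.525,-.158,.07])+t; x,y=((K@c)[:2]/c[2]).astype(int)
    ims.append(cv2.resize(im[y-30:y+30,x-30:x+30],None,fx=6.5,fy=6.5,interpolation=cv2.INTER_CUBIC))
save("pics/pre.png",np.hstack(ims))
E
```

```text
[ 0.50306146 -0.16413724  0.06764255] [-3.14121749e+00  5.47721209e-04 -2.86864269e+00] [-0.17425479 -0.55173334 -0.90890188]
```

View pics/pre.png

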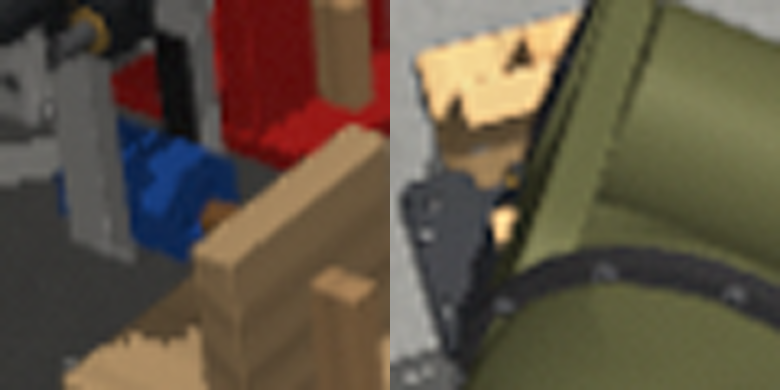

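Emit:
move_arm:
  targets:
    - [-1,-0.05,-0.01,-0.02,0,0,0]
    - [-1,-0.1,-0.01,-0.02,0,0,0]
    - [-1,-0.15,-0.01,-0.02,0,0,0]
    - [-1,-0.2,-0.01,-0.02,0,0,0]
    - [-1,-0.2,-0.01,-0.02,0,0,0]

```text
time_s: 12.35
ee_pos: [0.5121, -0.1622, 0.0684]
eef_rot: [-3.142, 0.0, -2.869]
force: [-0.0, -0.0, -1.7]
grip_width: 0.0395
grip_force: 30.0
```

Emit:
move_arm:
  targets:
    - [-1,-0.05,0,0,0,0,0]
    - [-1,-0.1,0,0,0,0,0]
    - [-1,-0.15,0,0,0,0,0]
    - [-1,-0.2,0,0,0,0,0]
    - [-1,-0.2,0,0,0,0,0]

```text
time_s: 12.85
ee_pos: [0.5217, -0.1595, 0.0684]
eef_rot: [-3.142, 0.0, -2.869]
force: [-0.4, -0.2, -1.1]
grip_width: 0.04
grip_force: 30.0
```

Emit:
move_arm:
  targets:
    - [-1,-0.05,0,0,0,0,0]
    - [-1,-0.1,0,0,0,0,0]
    - [-1,-0.14,0,0,0,0,0]
    - [-1,-0.16,0,0,0,0,0]
    - [-1,-0.16,0,0,0,0,0]

```text
time_s: 13.35
ee_pos: [0.5293, -0.1574, 0.0684]
eef_rot: [3.142, 0.0, -2.869]
force: [-0.2, 0.5, -1.4]
grip_width: 0.0398
grip_force: 30.0
```

Emit:
move_arm:
  targets:
    - [-1,-0.02,0,0,0,0,0]
    - [-1,-0.04,0,0,0,0,0]
    - [-1,-0.04,0,0,0,0,0]

```text
time_s: 13.65
ee_pos: [0.5312, -0.1569, 0.0685]
eef_rot: [-3.142, 0.0, -2.869]
force: [-0.2, 0.3, -0.3]
grip_width: 0.0397
grip_force: 30.0
```

Not at the bottom yet; creeping on until the force rises.

Emit:
move_arm:
  targets:
    - [-1,-0.02,0,0,0,0,0]
    - [-1,-0.04,0,0,0,0,0]
    - [-1,-0.04,0,0,0,0,0]

```text
time_s: 13.95
ee_pos: [0.533, -0.1564, 0.0684]
eef_rot: [3.142, -0.0, -2.869]
force: [-1.5, 0.3, -0.1]
grip_width: 0.0396
grip_force: 30.0
```

Emit:
move_arm:
  targets:
    - [-1,-0.02,0,0,0,0,0]
    - [-1,-0.04,0,0,0,0,0]
    - [-1,-0.04,0,0,0,0,0]

```text
time_s: 14.25
ee_pos: [0.5332, -0.1563, 0.0684]
eef_rot: [3.14, -0.005, -2.869]
force: [-17.3, -4.2, 10.5]
grip_width: 0.0401
grip_force: 30.0
```

The force is 17 N along the stub and the advance has stopped, so the hub is seated. I'll hold briefly, then draw it off.

Emit:
move_arm:
  targets:
    - [-1,0,0,0,0,0,0]
    - [-1,0,0,0,0,0,0]
    - [-1,0.1,0,0,0,0,0]
    - [-1,0.25,0,0,0,0,0]
    - [-1,0.45,0,0,0,0,0]
    - [-1,0.7,0,0,0,0,0]
    - [-1,1.0,0,0,0,0,0]
    - [-1,1.3,0,0,0,0,0]
    - [-1,1.55,0,0,0,0,0]
    - [-1,1.65,0,0,0,0,0]
    - [-1,1.65,0,0,0,0,0]

```text
time_s: 15.35
ee_pos: [0.4551, -0.1783, 0.0687]
eef_rot: [-3.141, 0.0, -2.87]
force: [0.8, 1.0, -0.5]
grip_width: 0.0398
grip_force: 30.0
```

```bash
python3 - <<'E'
from h import *
o=ctrl.get_obs(); print(o["ee_pos"],o["eef_rot"],o["qpos"])
im,d=ctrl.camera("scene"); P=cloud("scene",d)
q=(P-o["ee_pos"])@Ro.from_euler("xyz",o["eef_rot"]).as_matrix()*1000; hs=cv2.cvtColor(im,cv2.COLOR_RGB2HSV).astype(int)
F=(np.linalg.norm(q,axis=-1)<45)&(hs[...,0]>100)&(hs[...,0]<125)&(hs[...,1]>100)
print("hub",F.sum(),np.percentile(q[F],[2,50,98],axis=0).round(1))
T=q[F&(q[...,2]<-17)]; print("top slope",np.polyfit(T[:,0],T[:,2],1),len(T))
E
```

```text
[ 0.45512312 -0.17829315  0.06865758] [-3.14138739e+00  2.84307730e-04 -2.87005986e+00] [-4.48336413e-01  3.54525288e-01  1.83752350e+00  4.07183877e-05
  9.49194764e-01 -2.29068921e+00]
hub 284 [[-25.5 -21.2 -23.2]
 [-19.8  -5.2 -10. ]
 [ 10.3  17.4  14.7]]
top slope [ -0.04522368 -21.50031331] 99
```

```bash
python3 - <<'E'
from h import *
lo=np.array([-1.04,0,-2.55]);hi=np.array([4.18,3.07,2.55])
def sol(M,b):
    A=(Ro.from_euler("y",b).inv()*M); e=A.as_euler("ZYZ"); out=[]
    for s in (e,np.array([e[0]+np.pi,-e[1],e[2]+np.pi])):
        for k in(-2*np.pi,0,2*np.pi):
            for l in(-2*np.pi,0,2*np.pi):
                w=np.array([s[0]+k,s[1],s[2]+l-np.pi/2])
                if (w>lo).all() and (w<hi).all(): out.append(w.round(2))
    return out
o=ctrl.get_obs(); q=o["qpos"]; print(sol(Ro.from_euler("z",q[0]).inv()*Ro.from_euler("xyz",o["eef_rot"]),q[1]+q[2]),q)
for b in (1.4,1.8):
  for psi in np.arange(-2.6,2.7,.4):
    z=np.array([np.cos(psi),np.sin(psi),0]);x=np.array([0,0,-1.]);M=Ro.from_matrix(np.c_[x,np.cross(z,x),z])
    print(b,round(psi,1),[w.tolist() for w in sol(M,b)])
E
```

```text
[array([ 0.  ,  0.95, -2.29])] [-4.47737062e-01  3.55208611e-01  1.83657527e+00  9.97745808e-05
  9.49269797e-01 -2.29038093e+00]
1.4 -2.6 []
1.4 -2.2 []
1.4 -1.8 []
1.4 -1.4 []
1.4 -1.0 []
1.4 -0.6 []
1.4 -0.2 [[-0.87, 0.26, -0.71]]
1.4 0.2 [[0.87, 0.26, -2.43]]
1.4 0.6 []
1.4 1.0 []
1.4 1.4 []
1.4 1.8 []
1.4 2.2 []
1.4 2.6 []
1.8 -2.6 []
1.8 -2.2 []
1.8 -1.8 []
1.8 -1.4 []
1.8 -1.0 []
1.8 -0.6 []
1.8 -0.2 [[3.87, 0.3, 0.87]]
1.8 0.2 [[2.41, 0.3, 2.28]]
1.8 0.6 []
1.8 1.0 []
1.8 1.4 []
1.8 1.8 []
1.8 2.2 []
1.8 2.6 []
```

```bash
python3 - <<'E'
from h import *
D=np.array([[.29992,1.52096,np.hypot(.12368,.53592),.21945],[.39452,1.56215,np.hypot(.51896,.21965),.14986],[.05993,1.67691,np.hypot(.4501,.1000),.2737],[.17934,1.71593,np.hypot(.45441,.17837),.20053],[.35453,1.83752,np.hypot(.45512,.17829),.06866]])
A=[];y=[]
for a,b,r,z in D:
    A+= [[1,0,np.sin(a),np.sin(a+b)],[0,1,np.cos(a),np.cos(a+b)]]; y+=[r,z]
s,res,_,_=np.linalg.lstsq(np.array(A),np.array(y),rcond=None); print(s.round(4),res)
r0,z0,L1,L2=s
from scipy.optimize import fsolve
for Lt in(.18,.24,.3):
  for r in(.45,.5,.6):
    for z in(.3,.4,.5):
      f=lambda q:[r-Lt-r0-L1*np.sin(q[0])-L2*np.sin(q[0]+q[1]), z-Lt-z0-L1*np.cos(q[0])-L2*np.cos(q[0]+q[1])]
      q,_,ok,_=fsolve(f,[0,1.6],full_output=1); print(Lt,r,z,q.round(2),"b",(q[0]+q[1]).round(2),ok)
o=ctrl.get_obs()
h=-.448; p=[.5*np.cos(h),.5*np.sin(h),.42]
delta(p,down(h+np.pi))
E
```

```text
[-0.0011 -0.0409  0.3894  0.4447] [0.00010127]
0.18 0.45 0.3 [-0.32  2.38] b 2.06 1
0.18 0.45 0.4 [-0.43  2.21] b 1.78 1
0.18 0.45 0.5 [-0.46  2.  ] b 1.54 1
0.18 0.5 0.3 [-0.16  2.26] b 2.1 1
0.18 0.5 0.4 [-0.28  2.11] b 1.83 1
0.18 0.5 0.5 [-0.32  1.91] b 1.59 1
0.18 0.6 0.3 [0.1  2.01] b 2.11 1
0.18 0.6 0.4 [-0.01  1.88] b 1.86 1
0.18 0.6 0.5 [-0.06  1.69] b 1.63 1
0.24 0.45 0.3 [-0.4   2.59] b 2.19 1
0.24 0.45 0.4 [-0.59  2.44] b 1.85 1
0.24 0.45 0.5 [-0.64  2.24] b 1.59 1
0.24 0.5 0.3 [-0.22  2.47] b 2.25 1
0.24 0.5 0.4 [-0.41  2.34] b 1.93 1
0.24 0.5 0.5 [-0.48  2.15] b 1.67 1
0.24 0.6 0.3 [0.06 2.22] b 2.27 1
0.24 0.6 0.4 [-0.11  2.11] b 2.0 1
0.24 0.6 0.5 [-0.2   1.95] b 1.75 1
0.3 0.45 0.3 [-0.44  2.79] b 2.34 1
0.3 0.45 0.4 [-0.77  2.66] b 1.89 1
0.3 0.45 0.5 [-0.85  2.46] b 1.6 1
0.3 0.5 0.3 [-0.23  2.66] b 2.44 1
0.3 0.5 0.4 [-0.54  2.56] b 2.02 1
0.3 0.5 0.5 [-0.66  2.38] b 1.72 1
0.3 0.6 0.3 [0.06 2.41] b 2.47 1
0.3 0.6 0.4 [-0.19  2.33] b 2.15 1
0.3 0.6 0.5 [-0.33  2.19] b 1.86 1
shift [ 0.298 -0.715 -7.027] rot [-1.000e-04  5.000e-04  7.198e-01] n 7.1
```

Emit:
move_arm:
  targets:
    - [-1,0,0,-0.2,0,0,0]
    - [-1,0,0,-0.6,0,0,0]
    - [-1,0,0,-1.2,0,0,0.05]
    - [-1,0,-0.1,-1.9,0,0,0.12]
    - [-1,0.1,-0.2,-2.6,0,0,0.22]
    - [-1,0.1,-0.3,-3.3,0,0,0.32]
    - [-1,0.1,-0.4,-4.1,0,0,0.42]
    - [-1,0.2,-0.5,-4.9,0,0,0.52]
    - [-1,0.3,-0.6,-5.7,0,0,0.61]
    - [-1,0.3,-0.7,-6.4,0,0,0.68]
    - [-1,0.3,-0.7,-6.8,0,0,0.71]
    - [-1,0.3,-0.7,-7,0,0,0.72]

```text
time_s: 16.6
ee_pos: [0.4506, -0.2156, 0.4209]
eef_rot: [-3.141, 0.003, 2.693]
force: [0.5, -0.9, -1.6]
grip_width: 0.0393
grip_force: 30.0
```

Emit:
move_arm:
  targets:
    - [-1,0,0,0,0,-0.05,0]
    - [-1,0,0,-0.2,0,-0.12,0]
    - [-1,0,0,-0.5,0,-0.2,0]
    - [-1,0,0,-0.8,0,-0.3,0]
    - [-1,0,0,-1.1,0,-0.4,0]
    - [-1,0,0,-1.4,0,-0.5,0]
    - [-1,0,0,-1.7,0,-0.6,0]
    - [-1,-0.1,0,-2,0,-0.7,0]
    - [-1,-0.2,0,-2.3,0,-0.8,0]
    - [-1,-0.3,0,-2.6,0,-0.87,0]
    - [-1,-0.3,0,-2.7,0,-0.9,0]
    - [-1,-0.3,0,-2.7,0,-0.9,0]

```text
time_s: 17.8
ee_pos: [0.4637, -0.2219, 0.5532]
eef_rot: [-3.141, 0.899, 2.695]
force: [-0.8, 0.5, -0.5]
grip_width: 0.0399
grip_force: 30.0
```

```bash
python3 - <<'E'
from h import *
o=ctrl.get_obs(); print(o["ee_pos"],o["qpos"].round(3),o["qpos"][1:3].sum(),o["grip_width"])
h=o["qpos"][0]; z=np.array([np.cos(h),np.sin(h),0]);x=np.array([0,0,-1.]);M=Ro.from_matrix(np.c_[x,np.cross(z,x),z])
p=o["ee_pos"].copy(); p[2]=.62; p[:2]*=.55/np.hypot(*p[:2])
delta(p,M)
a,b,c=o["qpos"][[1,2,4]]; r=np.hypot(*o["ee_pos"][:2]); w=a+b+c
print("Lt est", (r-(-.0011+.3894*np.sin(a)+.4447*np.sin(a+b)))/np.sin(w))
E
```

```text
[ 0.46371665 -0.22191312  0.55320123] [-0.563 -0.311  1.594  0.11   0.965 -1.706] 1.2830839029133825 0.039915821834107426
shift [-1.493  0.    -0.269] rot [ 0.1111 -0.6706  0.039 ] n 1.5
Lt est 0.2667371372337192
```

Emit:
move_arm:
  targets:
    - [-1,-0.1,0,0,0,-0.05,0]
    - [-1,-0.2,0,0,0,-0.1,0]
    - [-1,-0.4,0,-0.1,0,-0.17,0]
    - [-1,-0.6,0,-0.1,0,-0.24,0]
    - [-1,-0.8,0,-0.1,0,-0.31,0]
    - [-1,-1.0,0,-0.2,0,-0.38,0]
    - [-1,-1.2,0,-0.2,0,-0.45,0]
    - [-1,-1.35,0,-0.25,0,-0.52,0]
    - [-1,-1.45,0,-0.25,0,-0.57,0]
    - [-1,-1.5,0,-0.25,0,-0.62,0]
    - [-1,-1.5,0,-0.25,0,-0.64,0]
    - [-1,-1.5,0,-0.25,0,-0.64,0]

```text
time_s: 19.0
ee_pos: [0.4977, -0.2381, 0.6184]
eef_rot: [3.138, 1.537, 2.691]
force: [0.2, -0.1, -0.6]
grip_width: 0.0398
grip_force: 30.0
```

Emit:
move_arm:
  targets:
    - [-1,0,0,0,0,0,0]
    - [-1,0,0,0,0,0,0]
    - [-1,0,0,0,0,0,0]
    - [-1,0,0,0,0,0,0]
    - [-1,0,0,0,0,0,0]

```text
time_s: 19.5
ee_pos: [0.4972, -0.2382, 0.62]
eef_rot: [-3.141, 1.54, 2.694]
force: [0.2, -0.3, -0.6]
grip_width: 0.0399
grip_force: 30.0
```

```bash
python3 - <<'E'
from h import *
o=ctrl.get_obs(); print(o["ee_pos"],o["qpos"].round(3),abs(o["joint_vel"]).max(),o["grip_width"],o["grip_force"],o["time_s"])
Rt=Ro.from_euler("xyz",o["eef_rot"]).as_matrix(); print("hole dir",-Rt[:,0])
ims=[]
for n in("scene","top"):
    im,d=ctrl.camera(n);P=cloud(n,d); K,R,t=cam(n); c=R@o["ee_pos"]+t; x,y=((K@c)[:2]/c[2]).astype(int); print(n,x,y)
    y0=max(0,min(340,y-40));x0=max(0,min(460,x-50)); ims.append(cv2.resize(im[y0:y0+80,x0:x0+100],None,fx=4,fy=4,interpolation=cv2.INTER_CUBIC))
    hs=cv2.cvtColor(im,cv2.COLOR_RGB2HSV).astype(int); q=(P-o["ee_pos"])@Rt*1000
    F=(np.linalg.norm(q,axis=-1)<50)&(hs[...,0]>100)&(hs[...,0]<125)&(hs[...,1]>100)
    if F.any():
        q=q[F]; print(F.sum(),np.percentile(q,[2,50,98],axis=0).round(1))
        T=q[q[:,0]<-20]
        if len(T)>10: print("end face slope vs y,z",np.linalg.lstsq(np.c_[T[:,1:],np.ones(len(T))],T[:,0],rcond=None)[0].round(3))
save("pics/end.png",np.hstack(ims))
E
```

```text
[ 0.49718622 -0.23820307  0.62002873] [-0.57  -0.378  1.83   0.689  0.194 -2.255] 0.0033215437911074974 0.039862184743020786 29.999712541757617 19.5
hole dir [ 0.02780199 -0.01334164  0.99952441]
scene 123 -39
top 463 168
1177 [[-25.8 -17.4 -24.5]
 [-22.6   1.8 -11.1]
 [ 17.3  20.6  13.3]]
end face slope vs y,z [ 4.0000e-03 -6.0000e-03 -2.3987e+01]
```

View pics/end.png

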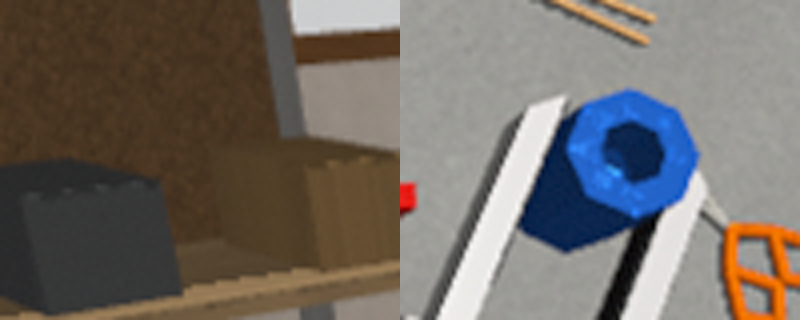

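The top view (right half of the crop, around (632,152)) shows the hub held in the fingers with its hole facing up. The end face is square to the tool, the tilt is about 1.8° and nothing touches it, so I'm handing in.

```bash
python3 -c "
from station import ctrl
print(ctrl.hand_in())"
```

```text
the job is handed in; nothing more can be done
None
```

I pushed the hub onto the plywood stub until it bottomed (about 17 N), drew it off, and handed in at about 20 s with it held still, hole up (tilted about 2°), roughly 62 cm above the table; the hand-in gave no verdict.

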